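# Test the push-button lids of the storage boxes before they are put away

## Robot

A 6-joint arm with a two-finger parallel gripper is mounted at the origin on a cart in front of the work surface, level with it; the furniture and walls round the work are solid. World frame = base frame: x ahead of the robot, y to its left, z up, the work surface at z = 0. Lengths are in m, angles in rad, forces in N, time in s.
With the tool pointing down it reaches from about 0.3 to 0.875 m from the base axis. Payload 6.4 kg.
Tool frame: the origin (TCP) lies midway between the tips of the shut fingers; the grasp point (between the pads) lies 19 mm behind it (ctrl.pinch_z is the distance from the TCP to the grasp point, in m); z points along the fingers, y is the line along which they close (so a half turn about z gives the same grasp; the last joint's range is limited). The gripper opens to 88 mm and grips with 3 to 60 N. Pads are 18 mm wide; open, the fingers measure 123 mm over their backs; the gripper's body (75 mm by 187 mm) begins 45 mm behind the grasp point.
Start: joints at [-1.41, 0.181, 1.607, -0, 1.354, -0.206], TCP at [0.206, -0.537, 0.239] pointing down, gripper open.
Joint ranges: [-2.99, 2.99], [-0.89, 2.07], [0.3, 2.58], [-1.14, 4.28], [0, 2.63], [-3.12, 3.12]. Speed limits (rad/s): [2.57, 2.57, 3.01, 3.14, 3.14, 3.14].

## Interface

Orientations are given as a rotation vector (axis times angle).
In Python, from rig import ctrl, cams gives the robot as it stands.
- The arm moves only by the shell command python3 -m creep 'ROWS' [OPENING] [FORCE]. ROWS is a JSON object of lists of equal length, an entry for each row: "linear": the shift along the tool's x, y, z in mm, a list of three; "rot": the turn, a rotation vector about the tool's x, y, z in degrees, a list of three. A call has exactly 10 rows; each row shifts and turns the commanded pose from where the row before left it, along the tool's axes as they then stand; what a row does not reach is not made up. A row lasts 1/8 s, in which the tool goes at most 62.5 mm and 10.7 degrees, less where a joint would pass 70% of its speed; a pose out of reach is approached as far as the arm can. A call is refused whole if a number of a shift passes 62.5 or a number of a turn 10.7, either way. A call with a gripper value outside its range is refused whole. OPENING is the opening, from 0 (shut) to 1 (fully open), set as the call begins (- or left out, the last holds). The fingers move at their own pace and stop on an object; FORCE is the grip in N (left out, the last holds). Time passes only in rows, so rows that do not move let the fingers close, or fill a call up. It gives the time, the measured TCP pose, the force, the opening and the grip force at its end, in the units of the state.
- ctrl.sense(): the state, without advancing time (a new reading comes with each control period).
- cams.snapshot(name): name is "scene" or "top" or "wrist"; returns a dict with "image" (400x640x3 uint8, red, green, blue), "fx", "fy", "cx", "cy" (pixels), "T" (4x4, takes a point from camera to world coordinates). Camera axes: x right, y down, z forward; pixel columns grow to the right and rows downward; lengths in m; the calibration is good to about 2 mm. The wrist camera is an equidistant fisheye: a pixel r from the principal point sees the ray r / f radians off the axis. A picture is of the moment at which its call begins. There is no depth.
- ctrl.hand_in(): hands the job in; it is judged then, once.
The state is a dict: "time": time; "joints": joint angles; "qvel": joint speeds; "effort": joint torques, N m; "ee_pos": TCP position; "orientation": TCP orientation; "contact_force": force on the tool from outside, world axes, zero at the start; "ft_torque": the same for the moment, N m; "opening": opening from 0.0 (shut) to 1.0 (fully open); "grasp_force": force on a finger pad.
Only numpy, scipy, OpenCV 4.12 (cv2) and the standard library are available. Lean on these libraries where they do the work, as an engineer would, in place of code of your own. Each camera call takes 0.05 s, during which the arm holds its last target. There are 200 camera calls.

## Task

The clear storage boxes are back from the wash; before they are put away, try every lid by pressing its round button all the way down. Where the button stays down the lid seals: stand that box, lid on and button down, upright in the wooden tray. Where the button springs back up, lift the lid off and hang it level in the lid rack, its plug between the two rods, and leave that box standing open on the worktop. Do not knock over or shift anything else.

Things in the scene. Friction and masses are not known exactly. Their poses are not given: they have to be found in the camera images.
- box_a: clear square storage box, 64 x 64 mm, 85 mm tall, open at the top by a 42 x 42 mm mouth, 0.22 kg. Origin: centre of its underside, z up, x and y square to its sides. Five boxes, a to e, all alike, stand on the worktop among other things; four or five have a lid resting in the mouth.
- lid_a: loose white lid, starts on box_a: 58 x 58 mm square, 18 mm thick, set back 3 mm from the box's sides, with a plug 38 x 38 mm (34 at its foot) reaching 10 mm below it into the mouth; 0.13 kg, held by its weight only. Origin: centre of the 58 mm square's underside (85 mm above the box's underside), z up, x and y square to its sides. In its top a round dark grey push button, 38 mm across.
- lid_a_top (a point): centre of the top of lid_a's push button, which slides along the lid's z: 31 mm above the lid's origin at the start (13 mm proud), 21 mm when fully down. Pressing takes up to 4.5 N. A sound button snaps down past half-way and stays at 21 mm by itself; a worn one springs back when let go, to about 27 mm. Only pressing tells which is which.
- box_b: clear square storage box, 64 x 64 mm, 85 mm tall, open at the top by a 42 x 42 mm mouth, 0.22 kg. Origin: centre of its underside, z up, x and y square to its sides. Five boxes, a to e, all alike, stand on the worktop among other things; four or five have a lid resting in the mouth.
- lid_b: loose white lid, starts on box_b: 58 x 58 mm square, 18 mm thick, set back 3 mm from the box's sides, with a plug 38 x 38 mm (34 at its foot) reaching 10 mm below it into the mouth; 0.13 kg, held by its weight only. Origin: centre of the 58 mm square's underside (85 mm above the box's underside), z up, x and y square to its sides. In its top a round dark grey push button, 38 mm across.
- lid_b_top (a point): centre of the top of lid_b's push button, which slides along the lid's z: 31 mm above the lid's origin at the start (13 mm proud), 21 mm when fully down. Pressing takes up to 4.5 N. A sound button snaps down past half-way and stays at 21 mm by itself; a worn one springs back when let go, to about 27 mm. Only pressing tells which is which.
- box_c: clear square storage box, 64 x 64 mm, 85 mm tall, open at the top by a 42 x 42 mm mouth, 0.22 kg. Origin: centre of its underside, z up, x and y square to its sides. Five boxes, a to e, all alike, stand on the worktop among other things; four or five have a lid resting in the mouth.
- lid_c: loose white lid, starts on box_c: 58 x 58 mm square, 18 mm thick, set back 3 mm from the box's sides, with a plug 38 x 38 mm (34 at its foot) reaching 10 mm below it into the mouth; 0.13 kg, held by its weight only. Origin: centre of the 58 mm square's underside (85 mm above the box's underside), z up, x and y square to its sides. In its top a round dark grey push button, 38 mm across.
- lid_c_top (a point): centre of the top of lid_c's push button, which slides along the lid's z: 31 mm above the lid's origin at the start (13 mm proud), 21 mm when fully down. Pressing takes up to 4.5 N. A sound button snaps down past half-way and stays at 21 mm by itself; a worn one springs back when let go, to about 27 mm. Only pressing tells which is which.
- box_d: clear square storage box, 64 x 64 mm, 85 mm tall, open at the top by a 42 x 42 mm mouth, 0.22 kg. Origin: centre of its underside, z up, x and y square to its sides. Five boxes, a to e, all alike, stand on the worktop among other things; four or five have a lid resting in the mouth.
- lid_d: loose white lid, starts on box_d: 58 x 58 mm square, 18 mm thick, set back 3 mm from the box's sides, with a plug 38 x 38 mm (34 at its foot) reaching 10 mm below it into the mouth; 0.13 kg, held by its weight only. Origin: centre of the 58 mm square's underside (85 mm above the box's underside), z up, x and y square to its sides. In its top a round dark grey push button, 38 mm across.
- lid_d_top (a point): centre of the top of lid_d's push button, which slides along the lid's z: 31 mm above the lid's origin at the start (13 mm proud), 21 mm when fully down. Pressing takes up to 4.5 N. A sound button snaps down past half-way and stays at 21 mm by itself; a worn one springs back when let go, to about 27 mm. Only pressing tells which is which.
- box_e: clear square storage box, 64 x 64 mm, 85 mm tall, open at the top by a 42 x 42 mm mouth, 0.22 kg. Origin: centre of its underside, z up, x and y square to its sides. Five boxes, a to e, all alike, stand on the worktop among other things; four or five have a lid resting in the mouth.
- lid_e: loose white lid, starts on box_e: 58 x 58 mm square, 18 mm thick, set back 3 mm from the box's sides, with a plug 38 x 38 mm (34 at its foot) reaching 10 mm below it into the mouth; 0.13 kg, held by its weight only. Origin: centre of the 58 mm square's underside (85 mm above the box's underside), z up, x and y square to its sides. In its top a round dark grey push button, 38 mm across.
- lid_e_top (a point): centre of the top of lid_e's push button, which slides along the lid's z: 31 mm above the lid's origin at the start (13 mm proud), 21 mm when fully down. Pressing takes up to 4.5 N. A sound button snaps down past half-way and stays at 21 mm by itself; a worn one springs back when let go, to about 27 mm. Only pressing tells which is which.
- tray: wooden tray, fixed, 268 x 128 mm outside, floor 252 x 112 mm inside a 16 mm high rim. Origin: centre of its underside, x along its long side, z up; the floor is 8 mm above the origin. Three boxes fit in a row along x, about 78 mm apart. It lies left or right of the boxes. (Wall units hang over the back of the worktop, x over 0.58 m and z over 0.53 m: lift no higher than needed.)
- lid_rack: lid rack, fixed: two steel rods 5 mm thick, 44 mm clear between them, along x at y = +-24.5 mm, tops 40 mm above the origin, between wooden cheeks (x = +-134 mm, 12 thick, 84 wide, 52 high); bar below the middle 10 mm high. Origin: centre of the underside. A hung lid rests on both rods, origin 40 mm up, plug between them; two fit, at x = +-53 mm.
- tin: bystander: food tin, 75 mm across, 58 mm high, standing among the boxes. Origin: centre of its underside.
- timer: bystander: red and white kitchen timer, 62 mm across, 53 mm high, on the right of the worktop. Origin: centre of its underside.
Not all that is in view belongs to the job. Leave any blue look-alike of the box_b alone.

How it is judged:
By the outcome, as a careful person would: the job done as asked, in the order asked, and still so for the second after the job is handed in, with the robot touching nothing.
Of lid_a, lid_b, lid_c, lid_d, lid_e only 4 to 5 are there at a start; the rules pass over those that are not, and their reading is None.
At some moment in a run one of box_a, box_b, box_c, box_d, box_e may be knocked a few centimetres aside while the robot is not near it.
It also fails if it takes over 208 s, if anything falls off the work surface, if the arm or the gripper's body presses on something with over 40 N, if the wrist force passes 120 N, or if a joint passes its speed limit or range.

## Working session

There is one attempt and no reset: what is moved stays moved. The work goes in short steps, Python scripts to look and compute and a shell command to move; the robot and the scene stay as the last step left them, time stands still between calls to the robot, and variables do not carry over. Pictures are saved under pics/ and viewed, at most 14 in all, crops included, and the job is handed in when it is done.

```bash
ls; mkdir -p pics
python3 - <<'E'
from rig import ctrl,cams
import cv2,numpy as np
for n in("scene","top"):
    s=cams.snapshot(n); cv2.imwrite(f"pics/{n}0.png",s["image"][:,:,::-1]); print(n,s["fx"],s["fy"],s["cx"],s["cy"],np.round(s["T"],4).tolist())
s=ctrl.sense();print(s)
E
```

```text
pics
scene 393.122261477442 393.122261477442 322.52368998588156 202.21974553145816 [[-0.5316, -0.3553, 0.7689, -0.4256], [-0.847, 0.2189, -0.4845, 0.4596], [0.0038, -0.9088, -0.4173, 0.5647], [0.0, 0.0, 0.0, 1.0]]
top 372.5376325501195 372.5376325501195 313.38340786765934 196.8923165371098 [[-0.0268, -0.9958, 0.0873, 0.3492], [-0.9996, 0.0262, -0.0079, -0.0702], [0.0056, -0.0875, -0.9961, 1.236], [0.0, 0.0, 0.0, 1.0]]
{'time': 0.1, 'joints': array([-1.41027341e+00,  1.81483044e-01,  1.60788329e+00, -4.20023509e-05,
        1.35383550e+00, -2.06307710e-01]), 'qvel': array([-7.64220295e-04, -2.77355219e-03, -7.31320207e-04, -1.39284303e-05,
       -9.20066814e-04,  4.28565595e-05]), 'effort': array([ 4.27570649e-04, -4.34821701e+01, -3.42693400e+01,  7.05515337e-02,
        3.42318288e-02, -3.94519361e-05]), 'ee_pos': array([ 0.20614923, -0.53625322,  0.23790303]), 'orientation': array([-3.08731189e+00, -5.72711277e-01,  6.53855381e-06]), 'contact_force': array([ 0.38081476,  0.33365329, -0.27001412]), 'ft_torque': array([-0.02036949,  0.01830275, -0.02595175]), 'grasp_force': 0.0, 'opening': 1.0005745401137014}
```

View pics/top0.png

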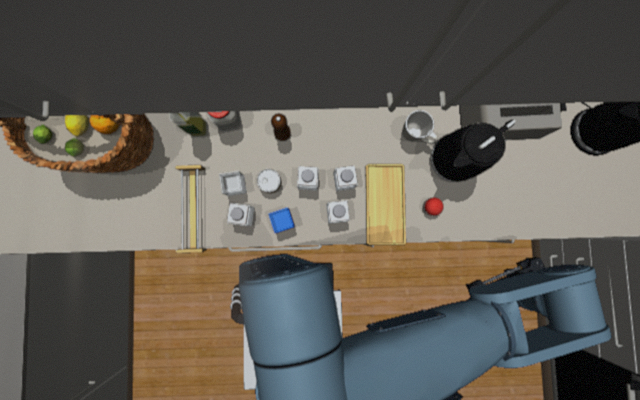

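View pics/scene0.png

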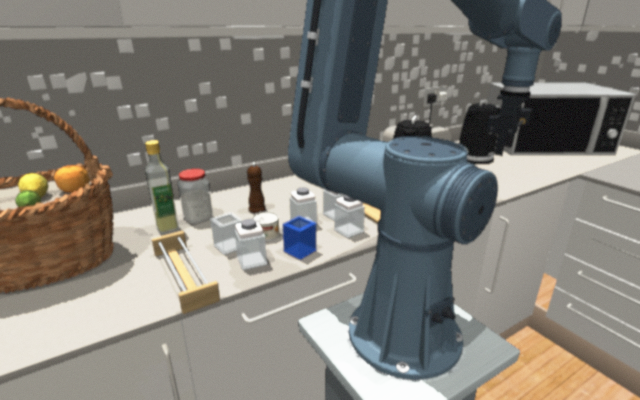

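Top view: four lidded boxes at about (239,214), (308,177), (346,177), (339,211) and an open, lidless box at (232,183). The tin is at (268,181), the blue look-alike at (281,219), the rack at (192,208), the tray at (385,204) and the timer at (432,206). The scene view agrees, with the rack at the left.

```bash
cat > h.py <<'E'
from rig import ctrl,cams
import cv2,numpy as np
from scipy.spatial.transform import Rotation as R
def ray(s,u,v,fish=False):
    d=np.array([(u-s["cx"])/s["fx"],(v-s["cy"])/s["fy"],1.])
    if fish:
        r=np.hypot(d[0],d[1]); d=np.array([d[0]*np.sinc(r/np.pi),d[1]*np.sinc(r/np.pi),np.cos(r)])
    return s["T"][:3,3],s["T"][:3,:3]@d
def onz(s,u,v,z,fish=False):
    o,d=ray(s,u,v,fish); return o+d*(z-o[2])/d[2]
def proj(s,p,fish=False):
    c=s["T"][:3,:3].T@(np.asarray(p)-s["T"][:3,3])
    if fish:
        n=np.hypot(c[0],c[1]); a=np.arctan2(n,c[2]); q=c[:2]/max(n,1e-9)*a
    else: q=c[:2]/c[2]
    return q*[s["fx"],s["fy"]]+[s["cx"],s["cy"]]
def yaw_of(rot):  # yaw of tool y axis (closing line), deg
    y=rot.as_matrix()[:,1]; return np.degrees(np.arctan2(y[1],y[0]))
def to(p,yaw=None):
    "shift (mm, in present tool axes) to TCP point p and turn (deg, about tool z) to get closing line at yaw deg"
    s=ctrl.sense(); r=R.from_rotvec(s["orientation"])
    d=1000*r.inv().apply(np.array(p)-s["ee_pos"])
    t=0
    if yaw is not None: t=-((yaw-yaw_of(r)+90)%180-90)
    print("tool shift mm",d.round(1),"turn z deg",round(t,1),"| yaw now",round(yaw_of(r),1),"q6",s["joints"][5].round(2))
E
python3 - <<'E'
from h import *
s=cams.snapshot("top"); im=s["image"]
g=im.astype(int); 
cr=cv2.resize(im[155:260,170:460],None,fx=2.7,fy=2.7,interpolation=cv2.INTER_CUBIC); cv2.imwrite("pics/crop0.png",cr[:,:,::-1])
for n,u,v,z in [("l1",239,214,.116),("l2",308,177,.116),("l3",346,177,.116),("l4",339,211,.116),("open",232,183,.085),("tin",268,181,.058),("blue",281,219,.085)]:
    print(n,onz(s,u,v,z).round(3))
for n,c in [("tray",[(366,164),(405,164),(405,244),(366,244)]),]:
    for q in c: print(n,onz(s,*q,.024).round(3))
for q in [(178,166),(202,166),(202,251),(178,251)]: print("rack",onz(s,*q,.052).round(3))
E
```

```text
l1 [0.402 0.146 0.116]
l2 [ 0.508 -0.064  0.116]
l3 [ 0.505 -0.18   0.116]
l4 [ 0.403 -0.155  0.116]
open [0.5   0.172 0.085]
tin [0.507 0.064 0.058]
blue [0.384 0.022 0.085]
tray [ 0.56  -0.256  0.024]
tray [ 0.556 -0.385  0.024]
tray [ 0.295 -0.372  0.024]
tray [ 0.298 -0.246  0.024]
rack [0.564 0.352 0.052]
rack [0.562 0.275 0.052]
rack [0.291 0.275 0.052]
rack [0.293 0.351 0.052]
```

View pics/crop0.png

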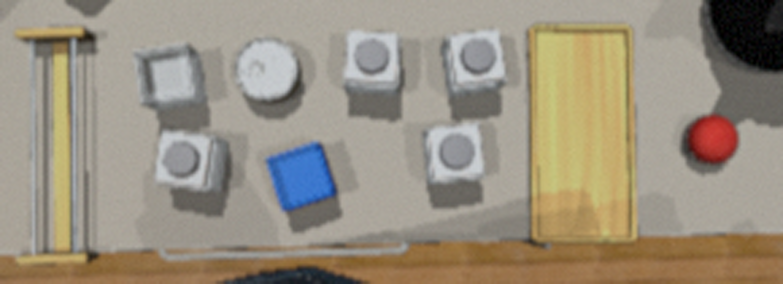

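The zoomed crop confirms this. Tray and rack lie along x, box yaws are small, and the open box has no lid. I'll hover over the fourth lid and look closer.

Run:
```python
from h import *
to([0.40,-0.155,0.24],90)
print(R.from_rotvec(ctrl.sense()["orientation"]).as_matrix().round(3))
```

```text
tool shift mm [ 317.7 -286.5   -1.5] turn z deg 21.0 | yaw now -69.0 q6 -0.21
[[ 0.933  0.359 -0.   ]
 [ 0.359 -0.933  0.001]
 [ 0.    -0.001 -1.   ]]
```

```bash
python3 -m creep '{"linear":[[40,-36,0],[40,-36,0],[40,-36,0],[40,-36,0],[40,-36,0],[40,-36,0],[40,-36,0],[38,-34,0],[0,0,0],[0,0,0]],"rot":[[0,0,0],[0,0,0],[0,0,0],[0,0,0],[0,0,0],[0,0,0],[0,0,0],[0,0,0],[0,0,10.5],[0,0,10.5]]}' 0 10
python3 - <<'E'
from h import *
s=cams.snapshot("wrist"); cv2.imwrite("pics/w0.png",s["image"][:,:,::-1]); print(s["T"].round(3).tolist(),s["fx"])
for p in [(.403,-.155,.116),(.505,-.18,.116),(.508,-.064,.116)]: print(proj(s,p,True).round(1))
to([0.403,-.155,.13],90)
E
```

```text
time: 1.4
ee_pos: [0.4007, -0.1547, 0.2386]
orientation: [-3.142, 0.005, 0.0]
contact_force: [0.7, 0.4, 0.3]
opening: 0.007
grasp_force: 0.0
[[-0.002, -0.958, -0.285, 0.474], [-1.0, 0.002, 0.001, -0.155], [0.0, 0.285, -0.958, 0.386], [0.0, 0.0, 0.0, 1.0]] 309.70691628693146
[319.3 187.6]
[348.2  72.6]
[216.1  73.9]
tool shift mm [ 2.500e+00 -1.000e-01  1.086e+02] turn z deg -0.7 | yaw now -90.7 q6 0.94
```

View pics/w0.png

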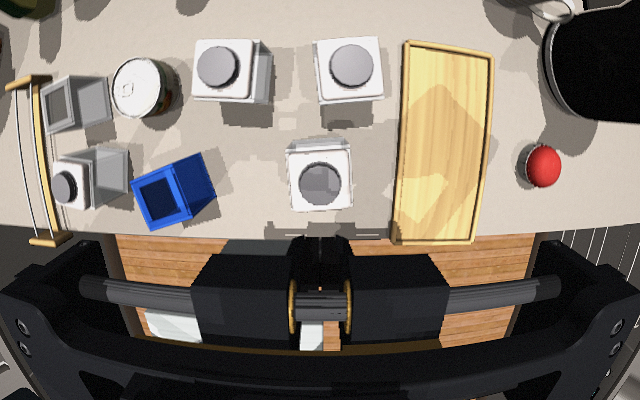

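The wrist view is clear: buttons at about (320,184), (352,66), (218,68) and (66,188). The tray is at (448,140) and the rack at the far left.

```bash
cat >> h.py <<'E'
def lid(s,p,hb=.116,hl=.103,fish=True):
    "p approx xy; button centre on z=hb and lid-top square on z=hl from masks"
    u,v=proj(s,[p[0],p[1],hb],fish); im=cv2.cvtColor(s["image"],cv2.COLOR_RGB2HSV)
    L=im[:,:,2]; S=im[:,:,1]
    win=np.zeros(L.shape,np.uint8); cv2.circle(win,(int(u),int(v)),55,255,-1)
    w=((L>205)&(S<25)&(win>0)).astype(np.uint8)
    n,lab,st,ce=cv2.connectedComponentsWithStats(w)
    best=1+int(np.argmax(st[1:,4])); c=cv2.findContours((lab==best).astype(np.uint8),cv2.RETR_CCOMP,cv2.CHAIN_APPROX_NONE)
    cs,h=c; big=max((k for k in range(len(cs)) if h[0][k][3]<0),key=lambda k:len(cs[k]))
    P=np.array([onz(s,*q[0],hl,fish)[:2] for q in cs[big]],np.float32)*1000
    (cx,cy),(a,b),ang=cv2.minAreaRect(P)
    holes=[cs[k] for k in range(len(cs)) if h[0][k][3]==big and len(cs[k])>20]
    bt=None
    if holes:
        H=np.array([onz(s,*q[0],hb,fish)[:2] for q in max(holes,key=cv2.contourArea)],np.float32)*1000
        (bx,by),(d1,d2),_=cv2.fitEllipse(H); bt=np.round([bx,by,d1,d2],1)
    print("square",np.round([cx,cy,a,b],1),"yaw",round((ang+45)%90-45,1),"button",bt)
E
python3 - <<'E'
from h import *
s=cams.snapshot("wrist"); t=cams.snapshot("top")
for p in [(.403,-.155),(.505,-.18),(.508,-.064),(.402,.146)]:
    lid(s,p); lid(t,p,fish=False)
for q in [(320,184),(352,66),(218,68),(66,188)]: print(onz(s,*q,.116,True).round(4))
for q in [(407,41),(494,55),(480,243),(395,243)]: print("tray",onz(s,*q,.024,True).round(4))
E
```

```text
square [ 405.8 -155.3   57.4   61.5] yaw 4.8 button [ 406.9 -155.2   40.1   42. ]
square [494.4 -81.4   5.1  11.1] yaw -35.0 button None
square [ 510.4 -180.8   60.2   59.9] yaw 5.9 button [ 510.9 -181.9   39.8   41.4]
square [532.1 -43.3   4.5  18.8] yaw -15.3 button None
square [515.2 -66.5  63.3  56.1] yaw -5.2 button [513.7 -65.3  40.9  43.5]
square [532.1 -43.3   4.5  18.8] yaw -15.3 button None
square [404.9 153.   56.6  57. ] yaw -8.7 button None
square [517.7  44.4   4.4   0. ] yaw 43.5 button None
[ 0.4062 -0.1561  0.116 ]
[ 0.5106 -0.1846  0.116 ]
[ 0.5138 -0.0672  0.116 ]
[0.4084 0.1415 0.116 ]
tray [ 0.5571 -0.2601  0.024 ]
tray [ 0.5537 -0.38    0.024 ]
tray [ 0.2965 -0.3824  0.024 ]
tray [ 0.303  -0.2535  0.024 ]
```

```bash
python3 -m creep '{"linear":[[5.5,0,40],[0,0,40],[0,0,33],[0,0,4],[0,0,4],[0,0,3],[0,0,3],[0,0,3],[0,0,2],[0,0,0]],"rot":[[0,0,0],[0,0,0],[0,0,0],[0,0,0],[0,0,0],[0,0,0],[0,0,0],[0,0,0],[0,0,0],[0,0,0]]}'
```

```text
time: 2.8
ee_pos: [0.4067, -0.1563, 0.1071]
orientation: [3.141, 0.0, 0.002]
contact_force: [0.4, -2.2, 3.8]
opening: 0.006
grasp_force: 1.7
```

```bash
python3 -m creep '{"linear":[[0,0,1],[0,0,0.5],[0,0,0.5],[0,0,0.5],[0,0,0],[0,0,0],[0,0,0],[0,0,0],[0,0,0],[0,0,0]],"rot":[[0,0,0],[0,0,0],[0,0,0],[0,0,0],[0,0,0],[0,0,0],[0,0,0],[0,0,0],[0,0,0],[0,0,0]]}'
```

```text
time: 4.05
ee_pos: [0.407, -0.1565, 0.106]
orientation: [3.14, 0.001, 0.003]
contact_force: [-1.4, -0.5, 17.2]
opening: 0.008
grasp_force: 8.7
```

```bash
python3 -m creep '{"linear":[[0,0,-20],[0,0,-40],[0,0,-40],[0,0,0],[50,13,0],[53,12,0],[0,0,0],[0,0,0],[0,0,0],[0,0,0]],"rot":[[0,0,0],[0,0,0],[0,0,0],[0,0,0],[0,0,0],[0,0,0],[0,0,0],[0,0,0],[0,0,0],[0,0,0]]}'
python3 - <<'E'
from h import *
s=cams.snapshot("wrist"); cv2.imwrite("pics/w1.png",s["image"][:,:,::-1])
lid(s,(.51,-.182)); lid(s,(.406,-.155),.106); lid(s,(.514,-.066))
to([0.51,-.182,.117],90)
E
```

```text
time: 5.3
ee_pos: [0.5083, -0.1805, 0.2046]
orientation: [3.141, -0.0, 0.001]
contact_force: [-0.1, -0.1, -0.7]
opening: 0.007
grasp_force: 0.0
square [ 513.  -183.4   56.4   58.8] yaw 5.7 button [ 514.7 -182.7   40.    42.3]Traceback (most recent call last):
  File "<stdin>", line 3, in <module>
  File "h.py", line 33, in lid
    best=1+int(np.argmax(st[1:,4])); c=cv2.findContours((lab==best).astype(np.uint8),cv2.RETR_CCOMP,cv2.CHAIN_APPROX_NONE)
               ~~~~~~~~~^^^^^^^^^^
    return _wrapfunc(a, 'argmax', axis=axis, out=out, **kwds)
    return bound(*args, **kwds)
ValueError: attempt to get argmax of an empty sequence
```

View pics/w1.png

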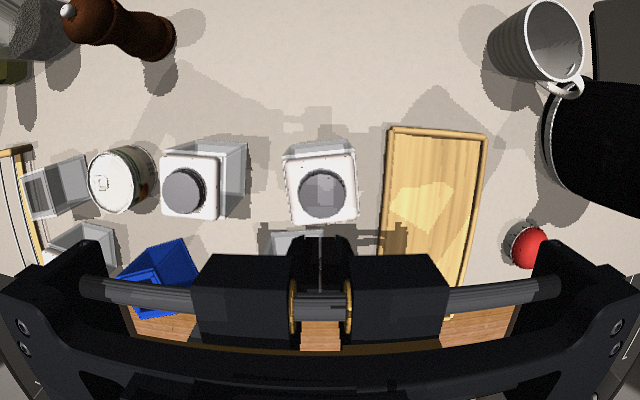

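The third lid is at (322,192) and the second at (185,190), both undisturbed. I'll press the third, back out and go on to the second.

```bash
python3 -m creep '{"linear":[[3,1.5,40],[0,0,40],[0,0,4],[0,0,4],[0,0,3],[0,0,3],[0,0,3],[0,0,2],[0,0,1.5],[0,0,0]],"rot":[[0,0,0],[0,0,0],[0,0,0],[0,0,0],[0,0,0],[0,0,0],[0,0,0],[0,0,0],[0,0,0],[0,0,0]]}'
python3 -m creep '{"linear":[[0,0,0],[0,0,-20],[0,0,-40],[0,0,-10],[0,-30,0],[2,-55,0],[0,-29,0],[0,0,0],[0,0,0],[0,0,0]],"rot":[[0,0,0],[0,0,0],[0,0,0],[0,0,0],[0,0,0],[0,0,0],[0,0,0],[0,0,0],[0,0,0],[0,0,0]]}'
python3 - <<'E'
from h import *
s=cams.snapshot("wrist")
lid(s,(.514,-.066))
to([0.513,-.066,.117],90)
E
```

```text
time: 6.6
ee_pos: [0.5127, -0.1825, 0.1063]
orientation: [3.141, 0.001, 0.002]
contact_force: [-6.7, 3.3, 21.9]
opening: 0.004
grasp_force: 10.4
time: 7.85
ee_pos: [0.514, -0.0693, 0.1735]
orientation: [3.141, -0.002, -0.0]
contact_force: [-0.9, 0.8, -0.1]
opening: 0.005
grasp_force: 0.0
square [516.6 -62.5  54.9  55.3] yaw -4.8 button None
tool shift mm [-1.  -3.3 56.5] turn z deg -0.1 | yaw now -90.1 q6 1.21
```

```bash
python3 -m creep '{"linear":[[0,-3,25],[0,0,24],[0,0,4],[0,0,4],[0,0,3],[0,0,3],[0,0,3],[0,0,2],[0,0,1.5],[0,0,0]],"rot":[[0,0,0],[0,0,0],[0,0,0],[0,0,0],[0,0,0],[0,0,0],[0,0,0],[0,0,0],[0,0,0],[0,0,0]]}'
python3 -m creep '{"linear":[[0,0,0],[0,0,-20],[0,0,-40],[0,0,-30],[-26,-50,0],[-26,-50,0],[-26,-50,0],[-26,-50,0],[-4,-8,0],[0,0,0]],"rot":[[0,0,0],[0,0,0],[0,0,0],[0,0,0],[0,0,0],[0,0,0],[0,0,0],[0,0,0],[0,0,0],[0,0,0]]}'
python3 - <<'E'
from h import *
s=cams.snapshot("wrist");cv2.imwrite("pics/w2.png",s["image"][:,:,::-1])
lid(s,(.405,.143))
to([0.405,.143,.117],90)
E
```

```text
time: 9.15
ee_pos: [0.5146, -0.0652, 0.1064]
orientation: [3.141, 0.001, 0.002]
contact_force: [-6.9, 2.1, 18.8]
opening: 0.005
grasp_force: 9.3
time: 10.4
ee_pos: [0.4061, 0.1429, 0.1943]
orientation: [3.141, 0.003, 0.001]
contact_force: [0.1, 0.3, 0.1]
opening: 0.004
grasp_force: 0.0
square [406.3 154.4  60.7  56.9] yaw -5.8 button None
tool shift mm [-1.5 -0.7 77.3] turn z deg 0.0 | yaw now -90.0 q6 1.63
```

View pics/w2.png

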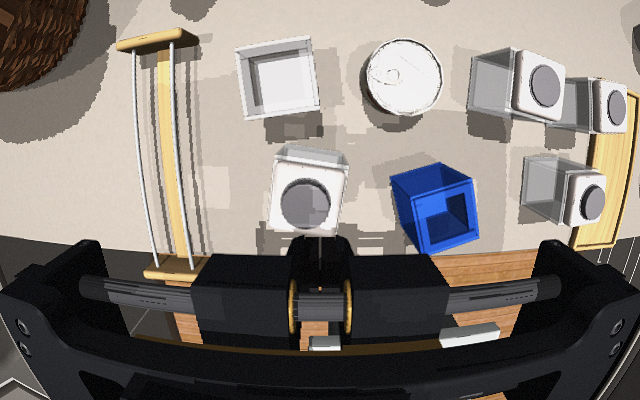

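The first lid's button is centred at (305,204), slightly left of my pose. The rest is in place: rack at (165,155), open box (278,78), tin (402,76), blue box (435,208).

```bash
cat >> h.py <<'E'
def pts(s,L,z):
    for q in L: print(q,(onz(s,*q,z,True)[:2]*1000).round(1))
E
python3 - <<'E'
from h import *
s=cams.snapshot("wrist")
pts(s,[(305,204)],.116); pts(s,[(279,163),(348,175),(342,237),(269,228)],.103)
print("rackcheeks");pts(s,[(117,43),(197,29),(207,262),(145,277)],.052)
print("rods");pts(s,[(135,55),(157,265),(171,45),(184,258)],.040)
lid(s,(.405,.148))
E
```

```text
(305, 204) [407.5 152.8]
(279, 163) [437.  173.5]
(348, 175) [427.4 119.2]
(342, 237) [374.2 122.7]
(269, 228) [382.2 184. ]
rackcheeks
(117, 43) [565.7 358.4]
(197, 29) [563.9 260.6]
(207, 262) [319.  266.3]
(145, 277) [291.6 356. ]
rods
(135, 55) [550.4 341.1]
(157, 265) [303.4 341.3]
(171, 45) [554.2 295.2]
(184, 258) [315.9 300.6]
square [405.8 153.9  60.4  56.3] yaw -8.1 button None
```

```bash
python3 -m creep '{"linear":[[0,-10,30],[0,0,40],[0,0,4],[0,0,4],[0,0,3],[0,0,3],[0,0,3],[0,0,2],[0,0,1],[0,0,0]],"rot":[[0,0,0],[0,0,0],[0,0,0],[0,0,0],[0,0,0],[0,0,0],[0,0,0],[0,0,0],[0,0,0],[0,0,0]]}'
python3 -m creep '{"linear":[[0,0,0],[0,0,-20],[0,0,-40],[0,0,-40],[-10,0,-30],[-40,0,0],[0,0,0],[0,0,0],[0,0,0],[0,0,0]],"rot":[[0,0,0],[0,0,0],[0,0,0],[0,0,0],[0,0,0],[0,0,0],[0,0,0],[0,0,0],[0,0,0],[0,0,0]]}' 1
python3 - <<'E'
from h import *
s=cams.snapshot("wrist");im=s["image"]
cv2.imwrite("pics/w3.png",im[:,:,::-1])
for n,p in [("l1",(.407,.153)),("l2",(.513,-.066)),("l3",(.511,-.182)),("l4",(.406,-.155))]:
    print(n,proj(s,p+(.112,),True).round(), end=" "); lid(s,p,.109)
E
```

```text
time: 11.75
ee_pos: [0.4067, 0.153, 0.1063]
orientation: [3.142, 0.001, 0.002]
contact_force: [-8.6, -1.4, 22.3]
opening: 0.004
grasp_force: 11.1
time: 13.0
ee_pos: [0.3563, 0.1527, 0.234]
orientation: [3.142, 0.0, -0.001]
contact_force: [-0.2, -0.1, 0.6]
opening: 0.997
grasp_force: 0.0
l1 [319. 134.] square [396.8 157.3  77.3  80.5] yaw -9.1 button [404.9 153.8  39.8  40.4]
l2 [534.  43.] square [517.1 -61.7  57.3  59. ] yaw -5.3 button [514.2 -58.9  41.1  42. ]
l3 [602.  67.] square [ 512.8 -180.9   55.8   57.5] yaw 6.4 button [ 511.5 -176.9   41.2   43.4]
l4 [584. 151.] square [ 405.4 -153.4   56.7   57.4] yaw 4.2 button None
```

View pics/w3.png

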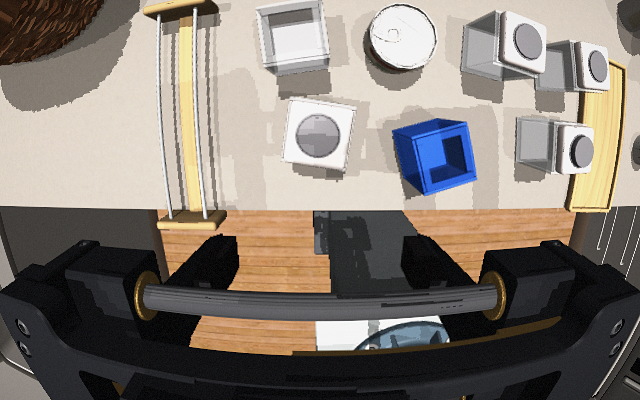

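All four have been pressed to the bottom. Next I'll compare the button heights from the oblique views.

Run:
```python
from h import *
s=cams.snapshot("wrist")["image"]; c=cams.snapshot("scene"); im=c["image"]
T=[]
for u,v in [(518,42),(592,67),(575,150),(319,134)]: T.append(cv2.resize(s[max(v-40,0):max(v-40,0)+80,u-40:u+40][:80,:80],(200,200),interpolation=cv2.INTER_CUBIC) if u+40<640 else cv2.resize(s[v-40:v+40,560:640],(200,200),interpolation=cv2.INTER_CUBIC))
U=[]
for p in [(.513,-.066),(.511,-.182),(.406,-.155),(.407,.153)]:
    u,v=proj(c,p+(.103,)).astype(int); print(u,v); U.append(cv2.resize(im[v-20:v+20,u-20:u+20],(200,200),interpolation=cv2.INTER_CUBIC))
cv2.imwrite("pics/cmp.png",np.vstack([np.hstack(T),np.hstack(U)])[:,:,::-1])
```

```text
303 192
336 185
349 198
248 224
```

View pics/cmp.png

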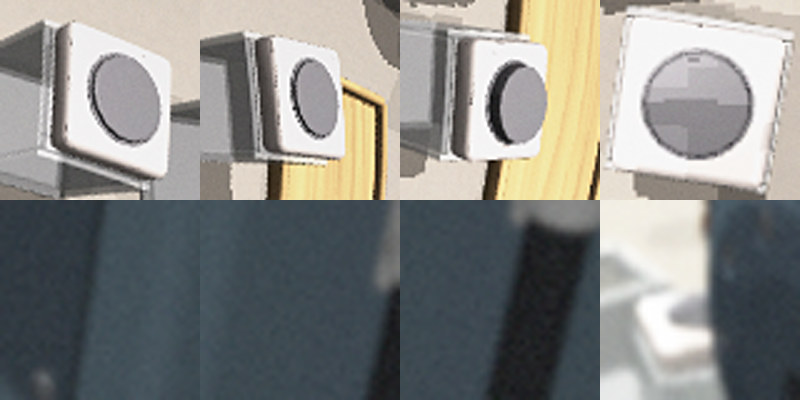

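In the crops the second and third lids show only a thin rim, so their buttons are down and sound. The fourth (third crop) stands proud and is worn. The first needs an oblique look, so I'll move over the fourth and check it from there.

```bash
python3 -m creep '{"linear":[[0,44,0],[0,44,0],[0,44,0],[0,44,0],[0,44,0],[10,44,0],[10,44,0],[0,0,0],[0,0,0],[0,0,0]],"rot":[[0,0,0],[0,0,0],[0,0,0],[0,0,0],[0,0,0],[0,0,0],[0,0,0],[0,0,0],[0,0,0],[0,0,0]]}'
python3 - <<'E'
from h import *
w=cams.snapshot("wrist"); s=w["image"]; c=cams.snapshot("scene")
u,v=proj(w,(.407,.153,.112),True).astype(int); print(u,v)
a=cv2.resize(s[v-40:v+40,max(u-40,0):max(u-40,0)+80],(320,320),interpolation=cv2.INTER_CUBIC)
u,v=proj(c,(.407,.153,.103)).astype(int)
b=cv2.resize(c["image"][v-20:v+20,u-20:u+20],(320,320),interpolation=cv2.INTER_CUBIC)
cv2.imwrite("pics/cmp2.png",np.hstack([a,b])[:,:,::-1])
lid(w,(.406,-.155),.112)
to([.406,-.155,.0885],94.5)
E
```

```text
time: 14.4
ee_pos: [0.3759, -0.1542, 0.2341]
orientation: [-3.141, -0.002, 0.0]
contact_force: [0.1, 0.2, -0.2]
opening: 0.999
grasp_force: 0.0
56 165
square [ 407.5 -154.9   60.5   60.8] yaw 3.9 button [ 405.8 -155.    40.4   41.2]
tool shift mm [ 30.    0.8 145.8] turn z deg -4.4 | yaw now -89.9 q6 0.89
```

View pics/cmp2.png

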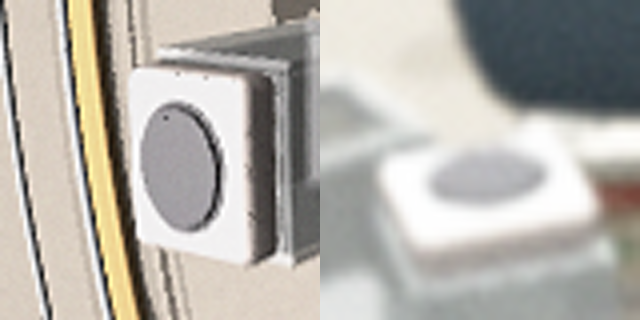

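The first button shows only a thin rim, so it's down and sound. That leaves the fourth lid as the only worn one. I'll take it off first.

```bash
python3 -m creep '{"linear":[[30,0.8,0],[0,0,40],[0,0,40],[0,0,30],[0,0,20],[0,0,10],[0,0,5],[0,0,0],[0,0,0],[0,0,0]],"rot":[[0,0,-4.4],[0,0,0],[0,0,0],[0,0,0],[0,0,0],[0,0,0],[0,0,0],[0,0,0],[0,0,0],[0,0,0]]}'
python3 - <<'E'
from h import *
to([.406,-.155,.0885],94.5)
E
```

```text
time: 15.75
ee_pos: [0.4064, -0.1563, 0.0898]
orientation: [3.139, 0.121, 0.002]
contact_force: [-0.2, 0.5, 0.1]
opening: 1.0
grasp_force: 0.0
tool shift mm [-0.3 -1.3  1.3] turn z deg -0.1 | yaw now -85.6 q6 0.85
```

```bash
python3 -m creep '{"linear":[[0,-0.7,0.7],[0,0,0],[0,0,0],[0,0,0],[0,0,0],[0,0,0],[0,0,0],[0,0,0],[0,0,0],[0,0,0]],"rot":[[0,0,0],[0,0,0],[0,0,0],[0,0,0],[0,0,0],[0,0,0],[0,0,0],[0,0,0],[0,0,0],[0,0,0]]}' 0.5 15
python3 - <<'E'
from h import *
s=cams.snapshot("wrist");cv2.imwrite("pics/w4.png",s["image"][:,:,::-1])
E
```

```text
time: 17.0
ee_pos: [0.4059, -0.1553, 0.0885]
orientation: [-3.139, -0.121, 0.0]
contact_force: [0.0, 1.7, 1.4]
opening: 0.655
grasp_force: 15.0
```

View pics/w4.png

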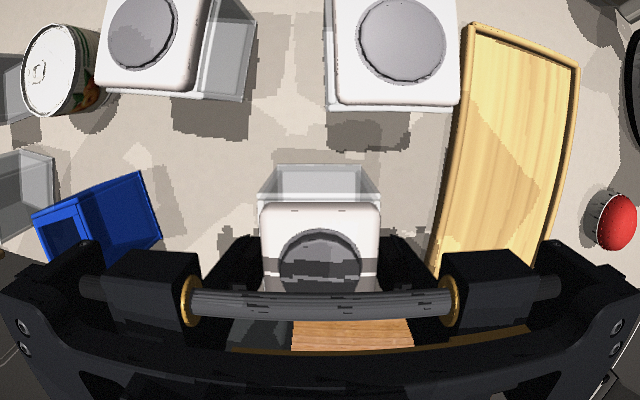

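Good grip: opening 0.655 is about 58 mm, and the fingertips are clear of the box rim. I'll lift, square up, and carry the lid towards the rack.

```bash
python3 -m creep '{"linear":[[0,0,-4],[0,0,-10],[0,0,-20],[0,0,-40],[0,0,-36],[0,0,0],[0,-45,0],[0,-50,0],[0,-50,0],[0,-50,0]],"rot":[[0,0,0],[0,0,0],[0,0,0],[0,0,0],[0,0,0],[0,0,4.4],[0,0,0],[0,0,0],[0,0,0],[0,0,0]]}'
python3 -m creep '{"linear":[[-10,-50,0],[-20,-50,0],[-20,-50,0],[-20,-50,0],[-20,-40,0],[0,0,0],[0,0,0],[0,0,0],[0,0,0],[0,0,0]],"rot":[[0,0,0],[0,0,0],[0,0,0],[0,0,0],[0,0,0],[0,0,0],[0,0,0],[0,0,0],[0,0,0],[0,0,0]]}'
python3 - <<'E'
from h import *
s=cams.snapshot("wrist");cv2.imwrite("pics/w5.png",s["image"][:,:,::-1])
to([.376,.313,.2],90)
E
```

```text
time: 18.3
ee_pos: [0.4059, 0.041, 0.1994]
orientation: [3.141, -0.0, 0.003]
contact_force: [1.6, -0.1, -1.1]
opening: 0.655
grasp_force: 15.0
time: 19.55
ee_pos: [0.3162, 0.2791, 0.1985]
orientation: [3.142, -0.002, 0.0]
contact_force: [0.7, 0.6, -2.0]
opening: 0.659
grasp_force: 15.0
tool shift mm [ 59.8 -33.9  -1.5] turn z deg -0.0 | yaw now -90.0 q6 2.01
```

View pics/w5.png

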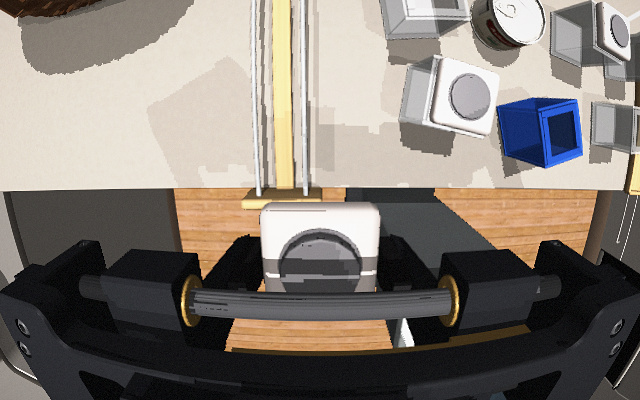

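Rods run near columns 255 and 305, with the near cheek at (283,198). The lid is held square. I'll measure the rod centreline.

Run:
```python
from h import *
s=cams.snapshot("wrist");im=s["image"].astype(int)
for v in (20,60,100,140,170):
    print(v,"L",im[v,243:266].sum(1).tolist()); print("   R",im[v,294:314].sum(1).tolist())
for v in (60,100,140): pts(s,[(254,v),(305,v)],.0375)
pts(s,[(242,206),(323,203),(325,188),(247,192)],.052)
```

```text
20 L [668, 673, 668, 675, 676, 675, 632, 614, 656, 716, 731, 700, 453, 575, 666, 674, 555, 386, 405, 393, 397, 527, 680]
   R [614, 614, 623, 615, 651, 627, 572, 693, 743, 743, 650, 280, 386, 414, 384, 623, 680, 670, 674, 650]
60 L [677, 670, 679, 680, 679, 683, 675, 681, 562, 721, 752, 713, 506, 604, 682, 678, 684, 643, 394, 404, 406, 704, 688]
   R [638, 625, 634, 626, 658, 681, 666, 631, 734, 747, 713, 499, 353, 404, 515, 700, 680, 688, 676, 623]
100 L [638, 641, 641, 639, 635, 638, 639, 639, 630, 614, 716, 727, 652, 424, 498, 656, 668, 675, 374, 412, 412, 642, 690]
   R [643, 631, 636, 641, 639, 630, 682, 662, 708, 747, 750, 678, 316, 381, 576, 639, 651, 687, 677, 687]
140 L [649, 642, 637, 647, 645, 642, 643, 639, 645, 595, 529, 697, 757, 703, 542, 502, 597, 666, 637, 330, 351, 354, 358]
   R [574, 654, 645, 636, 648, 644, 642, 642, 620, 710, 702, 615, 505, 279, 347, 338, 539, 652, 636, 645]
170 L [682, 680, 689, 663, 649, 652, 636, 642, 640, 644, 644, 594, 623, 716, 741, 651, 345, 598, 646, 652, 589, 342, 361]
   R [166, 314, 564, 645, 646, 645, 656, 663, 525, 645, 656, 635, 586, 464, 347, 398, 403, 565, 695, 691]
(254, 60) [439.5 343.4]
(305, 60) [437.6 292.8]
(254, 100) [398.8 343.7]
(305, 100) [397.4 292.9]
(254, 140) [358.3 344.7]
(305, 140) [357.4 293.1]
(242, 206) [293.  357.6]
(323, 203) [296.4 275.2]
(325, 188) [311.8 273.3]
(247, 192) [307.8 351.3]
```

```bash
python3 -m creep '{"linear":[[20,-20,0],[21,-19,0],[20,0,0],[0,0,20],[0,0,20],[0,0,10],[0,0,0],[0,0,0],[0,0,0],[0,0,0]],"rot":[[0,0,0],[0,0,0],[0,0,0],[0,0,0],[0,0,0],[0,0,0],[0,0,0],[0,0,0],[0,0,0],[0,0,0]]}'
python3 - <<'E'
from h import *
s=cams.snapshot("wrist");im=s["image"].astype(int)
st=ctrl.sense()
print(st["ee_pos"].round(4),s["T"][:3,3].round(4),st["orientation"].round(4))
for z in (.0375,):
  for x in (.45,.48,.51,.54):
    a=proj(s,(x,.3186+.0245,z),True);b=proj(s,(x,.3186-.0245,z),True)
    for q in (a,b):
        u,v=q.round().astype(int); print(x,q.round(1),im[v,u-9:u+10].sum(1).tolist())
cv2.imwrite("pics/w6.png",s["image"][:,:,::-1])
E
```

```text
time: 20.9
ee_pos: [0.3771, 0.3188, 0.1491]
orientation: [-3.141, -0.001, -0.001]
contact_force: [-1.1, 1.1, -1.9]
opening: 0.656
grasp_force: 15.0
[0.377  0.3188 0.1489] [0.45   0.3183 0.2962] [-3.1413e+00 -7.0000e-04 -1.0000e-03]
0.45 [289.6 108.7] [590, 581, 587, 575, 577, 593, 683, 718, 707, 619, 493, 491, 366, 366, 361, 356, 483, 633, 627]
0.45 [348.9 108.7] [620, 628, 631, 635, 609, 228, 574, 698, 725, 709, 621, 443, 645, 638, 576, 542, 545, 544, 539]
0.48 [289.5  73. ] [573, 568, 575, 573, 546, 552, 642, 713, 698, 645, 506, 386, 347, 349, 375, 357, 335, 599, 637]
0.48 [349.2  73.1] [621, 621, 644, 386, 345, 429, 576, 692, 723, 697, 594, 509, 603, 622, 578, 526, 537, 532, 539]
0.51 [289.6  38.3] [562, 573, 571, 560, 524, 670, 719, 703, 617, 453, 354, 343, 364, 354, 354, 388, 639, 621, 627]
0.51 [349.2  38.4] [614, 617, 638, 439, 302, 471, 642, 710, 712, 654, 527, 618, 621, 605, 538, 522, 535, 529, 571]
0.54 [290.    5.3] [293, 297, 285, 257, 494, 658, 699, 691, 596, 427, 279, 344, 339, 354, 339, 341, 336, 343, 360]
0.54 [348.9   5.3] [338, 336, 333, 329, 416, 583, 695, 707, 665, 517, 348, 351, 344, 354, 333, 254, 255, 245, 259]
```

View pics/w6.png

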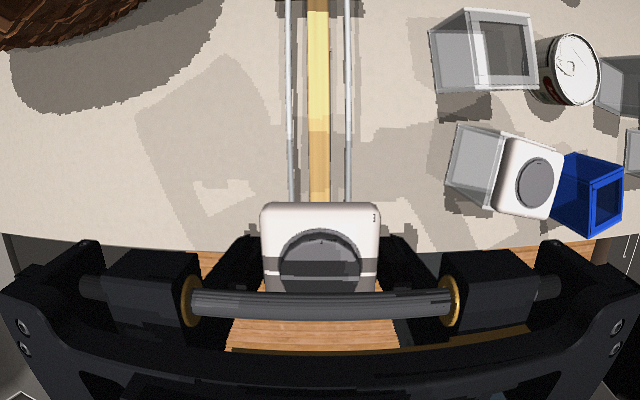

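The lid is centred on the rods: the rod midpoint is at column 318.5 and the lid at 320. Lowering now.

```bash
python3 -m creep '{"linear":[[0,0,30],[0,0,30],[0,0,20],[0,0,10],[0,0,5],[0,0,3],[0,0,2],[0,0,2],[0,0,1],[0,0,0]],"rot":[[0,0,0],[0,0,0],[0,0,0],[0,0,0],[0,0,0],[0,0,0],[0,0,0],[0,0,0],[0,0,0],[0,0,0]]}'
```

```text
time: 22.2
ee_pos: [0.3768, 0.3187, 0.0456]
orientation: [-3.142, -0.001, -0.0]
contact_force: [0.5, -0.4, -0.4]
opening: 0.656
grasp_force: 15.0
```

```bash
python3 -m creep '{"linear":[[0,0,0.7],[0,0,0.7],[0,0,0.5],[0,0,0],[0,0,0],[0,0,0],[0,0,0],[0,0,0],[0,0,0],[0,0,0]],"rot":[[0,0,0],[0,0,0],[0,0,0],[0,0,0],[0,0,0],[0,0,0],[0,0,0],[0,0,0],[0,0,0],[0,0,0]]}'
```

```text
time: 23.45
ee_pos: [0.3768, 0.3187, 0.0436]
orientation: [-3.142, -0.0, 0.0]
contact_force: [-0.1, 0.2, -1.4]
opening: 0.657
grasp_force: 15.0
```

```bash
python3 -m creep '{"linear":[[0,0,0.6],[0,0,0.4],[0,0,0],[0,0,0],[0,0,0],[0,0,0],[0,0,0],[0,0,0],[0,0,0],[0,0,0]],"rot":[[0,0,0],[0,0,0],[0,0,0],[0,0,0],[0,0,0],[0,0,0],[0,0,0],[0,0,0],[0,0,0],[0,0,0]]}'
python3 -m creep '{"linear":[[0,0,0],[0,0,0],[0,0,0],[0,0,0],[0,0,-10],[0,0,-30],[0,0,-40],[0,0,-50],[0,0,-10],[0,0,0]],"rot":[[0,0,0],[0,0,0],[0,0,0],[0,0,0],[0,0,0],[0,0,0],[0,0,0],[0,0,0],[0,0,0],[0,0,0]]}' 1
python3 -m creep '{"linear":[[-25,45,10],[-25,50,0],[0,50,0],[0,20,0],[0,0,0],[0,0,0],[0,0,0],[0,0,0],[0,0,0],[0,0,0]],"rot":[[0,0,0],[0,0,0],[0,0,0],[0,0,0],[0,0,0],[0,0,0],[0,0,0],[0,0,0],[0,0,0],[0,0,0]]}'
python3 - <<'E'
from h import *
s=cams.snapshot("wrist");cv2.imwrite("pics/w7.png",s["image"][:,:,::-1])
to([.407,.153,.2],90)
lid(s,(.407,.153),.106)
lid(s,(.377,.319),.067,.058)
E
```

```text
time: 24.7
ee_pos: [0.3769, 0.3187, 0.0434]
orientation: [3.141, 0.001, 0.0]
contact_force: [-4.1, -1.2, 7.7]
opening: 0.658
grasp_force: 15.0
time: 25.95
ee_pos: [0.3771, 0.3188, 0.1834]
orientation: [-3.141, -0.0, -0.003]
contact_force: [0.4, -0.4, -0.1]
opening: 0.997
grasp_force: 0.0
time: 27.2
ee_pos: [0.3269, 0.1538, 0.1726]
orientation: [-3.142, -0.001, 0.0]
contact_force: [-1.1, 0.2, 0.1]
opening: 1.001
grasp_force: 0.0
tool shift mm [ 80.1   0.8 -27.4] turn z deg 0.0 | yaw now -90.0 q6 1.68
square [411.7 152.7  59.9  69.6] yaw -8.9 button [404.8 153.8  39.   39.6]
square [374.8 342.1 113.  104.4] yaw -33.8 button [376.1 314.7  40.5  44.5]
```

View pics/w7.png

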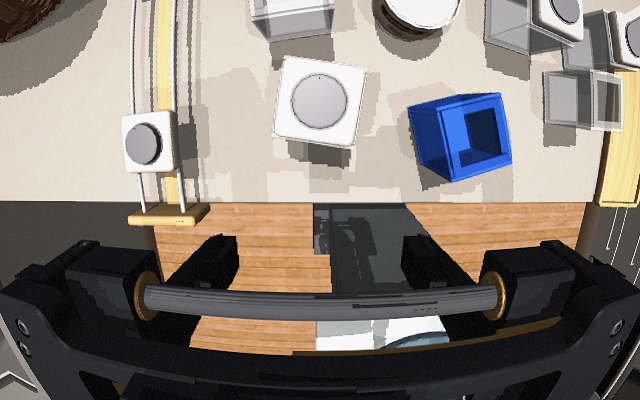

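The worn lid hangs level on the rods at (148,142). Box l1 is at (320,101), undisturbed. Grasping it low on its walls.

```bash
python3 -m creep '{"linear":[[40,0,0],[39,0,0],[0,0,0],[0,0,30],[0,0,30],[0,0,30],[0,0,20],[0,0,11],[0,0,0],[0,0,0]],"rot":[[0,0,0],[0,0,0],[0,0,8.7],[0,0,0],[0,0,0],[0,0,0],[0,0,0],[0,0,0],[0,0,0],[0,0,0]]}'
python3 -m creep '{"linear":[[0,0,0],[0,0,0],[0,0,0],[0,0,0],[0,0,0],[0,0,0],[0,0,0],[0,0,0],[0,0,0],[0,0,0]],"rot":[[0,0,0],[0,0,0],[0,0,0],[0,0,0],[0,0,0],[0,0,0],[0,0,0],[0,0,0],[0,0,0],[0,0,0]]}' 0.5 25
```

```text
time: 28.5
ee_pos: [0.4066, 0.1537, 0.0524]
orientation: [-3.132, 0.238, -0.002]
contact_force: [0.0, 0.9, -0.5]
opening: 1.003
grasp_force: 0.0
time: 29.75
ee_pos: [0.4062, 0.1538, 0.052]
orientation: [-3.132, 0.238, -0.001]
contact_force: [-1.4, 1.9, 4.5]
opening: 0.725
grasp_force: 25.0
```

```bash
python3 -m creep '{"linear":[[0,0,-5],[0,0,-15],[0,0,-30],[0,0,-40],[0,0,-35],[0,0,0],[0,20,0],[0,40,0],[0,40,0],[0,40,0]],"rot":[[0,0,0],[0,0,0],[0,0,0],[0,0,0],[0,0,0],[0,0,-8.7],[0,0,0],[0,0,0],[0,0,0],[0,0,0]]}'
python3 -m creep '{"linear":[[0,40,0],[0,40,0],[0,40,0],[0,40,0],[0,40,0],[0,40,0],[0,40,0],[0,20,0],[0,0,0],[0,0,0]],"rot":[[0,0,0],[0,0,0],[0,0,0],[0,0,0],[0,0,0],[0,0,0],[0,0,0],[0,0,0],[0,0,0],[0,0,0]]}'
python3 - <<'E'
from h import *
s=cams.snapshot("wrist");im=s["image"]; cv2.imwrite("pics/w8.png",im[:,:,::-1])
hsv=cv2.cvtColor(im,cv2.COLOR_RGB2HSV)
m=cv2.inRange(hsv,(12,70,90),(30,255,255)); m[230:]=0
n,lab,st,ce=cv2.connectedComponentsWithStats(m); k=1+int(np.argmax(st[1:,4])); print(st[k])
for v in range(30,225,24):
    c=np.flatnonzero(lab[v]==k)
    if len(c): a=onz(s,c[0],v,.024,True);b=onz(s,c[-1],v,.024,True); print(v,c[0],c[-1],(a[:2]*1000).round(1),(b[:2]*1000).round(1))
col=np.flatnonzero(lab[:,int(ce[k][0])]==k); print(onz(s,ce[k][0],col[0],.024,True).round(4))
print(ctrl.sense()["ee_pos"].round(4))
E
```

```text
time: 31.0
ee_pos: [0.4055, 0.0126, 0.1772]
orientation: [3.141, 0.001, 0.001]
contact_force: [0.9, 0.3, -3.6]
opening: 0.727
grasp_force: 25.0
time: 32.25
ee_pos: [0.4058, -0.2851, 0.1764]
orientation: [-3.14, -0.001, 0.001]
contact_force: [-0.9, 0.1, -3.7]
opening: 0.722
grasp_force: 25.0
[  288    26   129   204 19133]
30 291 387 [ 556.4 -258. ] [ 558.7 -350.3]
54 290 416 [ 532.  -257.2] [ 536.4 -379.5]
78 289 415 [ 508.3 -256.3] [ 511.8 -378.5]
102 289 415 [ 484.9 -256.2] [ 487.8 -379. ]
126 288 413 [ 461.6 -255. ] [ 463.8 -377.8]
150 288 411 [ 438.1 -254.6] [ 439.6 -376.9]
174 289 409 [ 414.1 -255.2] [ 414.9 -376.3]
198 384 407 [ 389.4 -351.5] [ 389.5 -376.2]
222 399 404 [ 363.  -369.7] [ 362.9 -375.2]
[ 0.5587 -0.3171  0.024 ]
[ 0.4059 -0.285   0.1765]
```

```bash
python3 -m creep '{"linear":[[35,12,0],[35,12,0],[28,8.5,0],[0,0,0],[0,0,30],[0,0,35],[0,0,25],[0,0,15],[0,0,7],[0,0,2]],"rot":[[0,0,0],[0,0,0],[0,0,1.2],[0,0,0],[0,0,0],[0,0,0],[0,0,0],[0,0,0],[0,0,0],[0,0,0]]}'
python3 -m creep '{"linear":[[0,0,1],[0,0,0.7],[0,0,0.5],[0,0,0],[0,0,0],[0,0,0],[0,0,0],[0,0,0],[0,0,0],[0,0,0]],"rot":[[0,0,0],[0,0,0],[0,0,0],[0,0,0],[0,0,0],[0,0,0],[0,0,0],[0,0,0],[0,0,0],[0,0,0]]}'
```

```text
time: 33.55
ee_pos: [0.5042, -0.3189, 0.063]
orientation: [3.141, -0.032, 0.001]
contact_force: [-0.1, 0.1, -2.2]
opening: 0.722
grasp_force: 25.0
time: 34.8
ee_pos: [0.504, -0.3188, 0.0604]
orientation: [-3.141, 0.033, -0.0]
contact_force: [-0.2, 0.6, -3.9]
opening: 0.722
grasp_force: 25.0
```

```bash
python3 -m creep '{"linear":[[0,0,0.5],[0,0,0.4],[0,0,0],[0,0,0],[0,0,0],[0,0,0],[0,0,0],[0,0,0],[0,0,0],[0,0,0]],"rot":[[0,0,0],[0,0,0],[0,0,0],[0,0,0],[0,0,0],[0,0,0],[0,0,0],[0,0,0],[0,0,0],[0,0,0]]}'
python3 -m creep '{"linear":[[0,0,0],[0,0,0],[0,0,0],[0,0,0],[0,0,-5],[0,0,-20],[0,0,-40],[0,0,-40],[-40,-40,-5],[-30,-40,0]],"rot":[[0,0,0],[0,0,0],[0,0,0],[0,0,0],[0,0,0],[0,0,0],[0,0,0],[0,0,0],[0,0,0],[0,0,0]]}' 1
python3 -m creep '{"linear":[[0,-40,0],[0,0,0],[0,0,0],[0,0,0],[0,0,0],[0,0,0],[0,0,0],[0,0,0],[0,0,0],[0,0,0]],"rot":[[0,0,0],[0,0,0],[0,0,0],[0,0,0],[0,0,0],[0,0,0],[0,0,0],[0,0,0],[0,0,0],[0,0,0]]}'
python3 - <<'E'
from h import *
s=cams.snapshot("wrist"); cv2.imwrite("pics/w9.png",s["image"][:,:,::-1])
lid(s,(.511,-.182),.106); lid(s,(.504,-.318),.114,.111); lid(s,(.514,-.066),.106)
to([.511,-.182,.052],95.5)
E
```

```text
time: 36.05
ee_pos: [0.5041, -0.3188, 0.0601]
orientation: [3.141, -0.032, 0.0]
contact_force: [-2.9, 2.2, 4.4]
opening: 0.723
grasp_force: 25.0
time: 37.3
ee_pos: [0.4354, -0.2373, 0.1719]
orientation: [3.139, -0.034, 0.004]
contact_force: [0.1, 0.5, -0.4]
opening: 0.999
grasp_force: 0.0
time: 38.55
ee_pos: [0.4365, -0.1974, 0.1695]
orientation: [3.141, -0.032, -0.0]
contact_force: [0.7, 0.2, 0.1]
opening: 0.998
grasp_force: 0.0
square [ 513.4 -182.5   57.1   56. ] yaw 6.3 button [ 512.4 -182.8   40.3   40.5]
square [ 504.1 -317.9   56.    56.9] yaw -2.0 button [ 502.7 -317.3   41.2   41.8]
square [516.6 -66.2  62.3  57.8] yaw -5.9 button [515.3 -63.9  41.3  42. ]
tool shift mm [ 74.2 -16.9 117.5] turn z deg -6.7 | yaw now -91.2 q6 0.92
```

```bash
python3 -m creep '{"linear":[[40,-8,0],[35,-8.5,0],[0,0,0],[0,0,30],[0,0,30],[0,0,30],[0,0,20],[0,0,7.5],[0,0,0],[0,0,0]],"rot":[[0,0,0],[0,0,0],[0,0,-7.2],[0,0,0],[0,0,0],[0,0,0],[0,0,0],[0,0,0],[0,0,0],[0,0,0]]}'
python3 -m creep '{"linear":[[0,0,0],[0,0,0],[0,0,0],[0,0,0],[0,0,0],[0,0,0],[0,0,0],[0,0,0],[0,0,0],[0,0,0]],"rot":[[0,0,0],[0,0,0],[0,0,0],[0,0,0],[0,0,0],[0,0,0],[0,0,0],[0,0,0],[0,0,0],[0,0,0]]}' 0.5 25
python3 -c "
from h import *
to([.426,-.317,.18],88.8)"
```

```text
time: 39.85
ee_pos: [0.5125, -0.1829, 0.053]
orientation: [3.136, 0.165, 0.002]
contact_force: [-0.3, -0.2, -0.4]
opening: 1.0
grasp_force: 0.0
time: 41.1
ee_pos: [0.512, -0.1825, 0.0524]
orientation: [3.137, 0.165, 0.001]
contact_force: [-1.3, 1.2, 5.3]
opening: 0.72
grasp_force: 25.0
tool shift mm [ -99.6  124.8 -127.6] turn z deg 7.2 | yaw now -84.0 q6 0.9
```

```bash
python3 -m creep '{"linear":[[0,0,-5],[0,0,-15],[0,0,-30],[0,0,-40],[0,0,-38],[0,0,0],[-20,0,0],[-40,25,0],[-23,37,0],[0,37,0]],"rot":[[0,0,0],[0,0,0],[0,0,0],[0,0,0],[0,0,0],[0,0,7.2],[0,0,0],[0,0,0],[0,0,0],[0,0,0]]}'
python3 -m creep '{"linear":[[0,37,0],[0,0,0],[0,0,30],[0,0,35],[0,0,30],[0,0,15],[0,0,7],[0,0,2],[0,0,0],[0,0,0]],"rot":[[0,0,0],[0,0,0],[0,0,0],[0,0,0],[0,0,0],[0,0,0],[0,0,0],[0,0,0],[0,0,0],[0,0,0]]}'
```

```text
time: 42.35
ee_pos: [0.4253, -0.2802, 0.1807]
orientation: [3.141, -0.033, -0.0]
contact_force: [0.9, -1.0, -3.2]
opening: 0.722
grasp_force: 25.0
time: 43.6
ee_pos: [0.4265, -0.3172, 0.0619]
orientation: [3.14, -0.032, 0.002]
contact_force: [-0.0, -0.6, -3.7]
opening: 0.728
grasp_force: 25.0
```

Box bottom is about 1.5 mm above the floor. I'll lower, release, rise, and head for box l2.

```bash
python3 -m creep '{"linear":[[0,0,0.7],[0,0,0.6],[0,0,0.5],[0,0,0.2],[0,0,0],[0,0,0],[0,0,0],[0,0,0],[0,0,0],[0,0,0]],"rot":[[0,0,0],[0,0,0],[0,0,0],[0,0,0],[0,0,0],[0,0,0],[0,0,0],[0,0,0],[0,0,0],[0,0,0]]}'
python3 -m creep '{"linear":[[0,0,0],[0,0,0],[0,0,0],[0,0,0],[0,0,-5],[0,0,-20],[0,0,-40],[0,0,-45],[0,-50,0],[0,-50,0]],"rot":[[0,0,0],[0,0,0],[0,0,0],[0,0,0],[0,0,0],[0,0,0],[0,0,0],[0,0,0],[0,0,0],[0,0,0]]}' 1
python3 -m creep '{"linear":[[0,-50,0],[10,-50,0],[0,-40,0],[0,0,0],[0,0,0],[0,0,0],[0,0,0],[0,0,0],[0,0,0],[0,0,0]],"rot":[[0,0,0],[0,0,0],[0,0,0],[0,0,0],[0,0,0],[0,0,0],[0,0,0],[0,0,0],[0,0,0],[0,0,0]]}'
python3 - <<'E'
from h import *
s=cams.snapshot("wrist"); cv2.imwrite("pics/w10.png",s["image"][:,:,::-1])
lid(s,(.514,-.066),.106)
lid(s,(.504,-.318),.114,.111);lid(s,(.427,-.318),.114,.111)
to([.514,-.066,.052],85)
E
```

```text
time: 44.85
ee_pos: [0.4262, -0.3169, 0.0604]
orientation: [3.141, -0.032, 0.0]
contact_force: [-3.7, 3.4, 10.0]
opening: 0.725
grasp_force: 25.0
time: 46.1
ee_pos: [0.4283, -0.2163, 0.1701]
orientation: [3.14, -0.035, 0.003]
contact_force: [-0.4, -0.8, -0.7]
opening: 1.0
grasp_force: 0.0
time: 47.35
ee_pos: [0.441, -0.077, 0.169]
orientation: [-3.141, 0.033, 0.0]
contact_force: [0.6, 0.0, 1.1]
opening: 1.0
grasp_force: 0.0
square [516.6 -62.7  56.2  57.4] yaw -6.1 button [515.3 -62.9  40.4  40.5]
square [ 504.3 -313.3   64.5   57.8] yaw -1.3 button [ 502.8 -316.4   41.5   43.1]
square [ 426.2 -316.2   56.7   57.4] yaw 0.0 button [ 426.  -316.    41.6   43.3]
tool shift mm [ 72.8 -12.5 117. ] turn z deg 3.8 | yaw now -91.2 q6 1.15
```

```bash
python3 -m creep '{"linear":[[40,-8,0],[34,-7.5,0],[0,0,0],[0,0,30],[0,0,30],[0,0,30],[0,0,20],[0,0,7],[0,0,0],[0,0,0]],"rot":[[0,0,0],[0,0,0],[0,0,4.8],[0,0,0],[0,0,0],[0,0,0],[0,0,0],[0,0,0],[0,0,0],[0,0,0]]}'
python3 -m creep '{"linear":[[0,0,0],[0,0,0],[0,0,0],[0,0,0],[0,0,0],[0,0,0],[0,0,0],[0,0,0],[0,0,0],[0,0,0]],"rot":[[0,0,0],[0,0,0],[0,0,0],[0,0,0],[0,0,0],[0,0,0],[0,0,0],[0,0,0],[0,0,0],[0,0,0]]}' 0.5 25
```

```text
time: 48.65
ee_pos: [0.5161, -0.0632, 0.053]
orientation: [3.137, -0.164, 0.003]
contact_force: [0.3, 0.7, -1.0]
opening: 0.998
grasp_force: 0.0
time: 49.9
ee_pos: [0.5156, -0.0629, 0.0524]
orientation: [-3.137, 0.164, -0.001]
contact_force: [-0.3, 2.2, 6.2]
opening: 0.72
grasp_force: 25.0
```

```bash
python3 -m creep '{"linear":[[0,0,-5],[0,0,-15],[0,0,-30],[0,0,-40],[0,0,-38],[0,0,0],[-20,10,0],[-40,20,0],[-40,30,0],[-40,36,0]],"rot":[[0,0,0],[0,0,0],[0,0,0],[0,0,0],[0,0,0],[0,0,-4.8],[0,0,0],[0,0,0],[0,0,0],[0,0,0]]}'
python3 -m creep '{"linear":[[-22,40,0],[0,40,0],[0,40,0],[0,40,0],[0,0,0],[0,0,30],[0,0,40],[0,0,30],[0,0,12],[0,0,6]],"rot":[[0,0,0],[0,0,0],[0,0,0],[0,0,0],[0,0,0],[0,0,0],[0,0,0],[0,0,0],[0,0,0],[0,0,0]]}'
python3 -c "
from h import *
to([.348,-.3155,.0600],88.8)"
```

```text
time: 51.15
ee_pos: [0.3719, -0.1564, 0.1805]
orientation: [3.141, -0.03, 0.0]
contact_force: [0.1, -1.1, -3.8]
opening: 0.722
grasp_force: 25.0
time: 52.4
ee_pos: [0.3482, -0.3153, 0.0622]
orientation: [-3.141, 0.032, 0.0]
contact_force: [0.9, 0.6, -4.2]
opening: 0.722
grasp_force: 25.0
tool shift mm [-0.2  0.2  2.2] turn z deg 0.0 | yaw now -91.2 q6 0.6
```

```bash
python3 -m creep '{"linear":[[0,0,0.7],[0,0,0.5],[0,0,0.4],[0,0,0.2],[0,0,0],[0,0,0],[0,0,0],[0,0,0],[0,0,0],[0,0,0]],"rot":[[0,0,0],[0,0,0],[0,0,0],[0,0,0],[0,0,0],[0,0,0],[0,0,0],[0,0,0],[0,0,0],[0,0,0]]}'
python3 -m creep '{"linear":[[0,0,0],[0,0,0],[0,0,0],[0,0,0],[0,0,-5],[0,0,-20],[0,0,-40],[0,0,-60],[0,-60,-60],[0,-60,-30]],"rot":[[0,0,0],[0,0,0],[0,0,0],[0,0,0],[0,0,0],[0,0,0],[0,0,0],[0,0,0],[0,0,0],[0,0,0]]}' 1
python3 -m creep '{"linear":[[0,-60,0],[-20,-60,0],[-20,-60,0],[0,0,0],[0,0,0],[0,0,0],[0,0,0],[0,0,0],[0,0,0],[0,0,0]],"rot":[[0,0,0],[0,0,0],[0,0,0],[0,0,0],[0,0,0],[0,0,0],[0,0,0],[0,0,0],[0,0,0],[0,0,0]]}'
python3 - <<'E'
from h import *
s=cams.snapshot("wrist"); cv2.imwrite("pics/w11.png",s["image"][:,:,::-1])
E
```

```text
time: 53.65
ee_pos: [0.3481, -0.3157, 0.0604]
orientation: [3.141, -0.032, 0.0]
contact_force: [-1.1, 0.6, 1.7]
opening: 0.722
grasp_force: 25.0
time: 54.9
ee_pos: [0.3505, -0.2156, 0.2603]
orientation: [3.139, -0.036, 0.004]
contact_force: [-0.5, 0.7, -0.1]
opening: 1.0
grasp_force: 0.0
time: 56.15
ee_pos: [0.3143, -0.0363, 0.2573]
orientation: [-3.141, 0.033, 0.0]
contact_force: [0.8, -0.6, 0.5]
opening: 1.003
grasp_force: 0.0
```

View pics/w11.png

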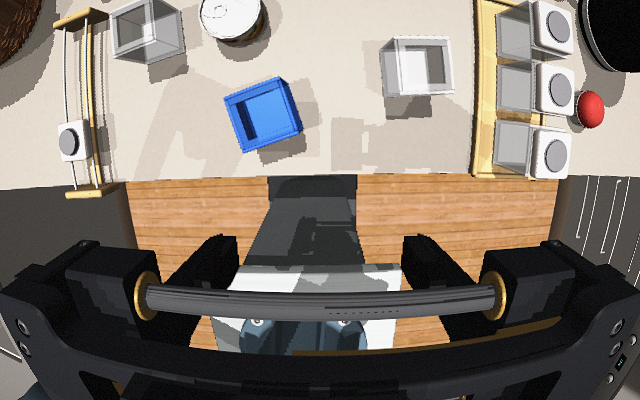

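The three sealed boxes stand in the tray at (535,25), (535,88) and (535,150), lids on and buttons down. The worn lid hangs in the rack at (74,140). Its open box stands at (417,66), and the tin, timer and blue box are where they were. Handing in.

```bash
python3 -c "
from rig import ctrl
print(ctrl.hand_in())"
```

```text
the job is handed in; nothing more can be done
None
```

I pressed all four lids: three sealed and their boxes stand upright in the tray with lids on and buttons down. The one worn lid hangs level in the rack with its box left open on the worktop, and the job is handed in (about 56 s used).

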